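Lift the cleaned cover off the housing with a C-hook

TASK

The loose cover on the steel housing has been degreased for welding, so keep the gripper off it: take the blue C-hook by its orange handle, pass its tongue under the cover's red bail, lift the cover straight off and lower it, without dropping it, flat onto the middle of the plywood board. Then draw the hook out and stand it upright on the bench again, leaving the yellow tin, the brush and the red magnet where they are.

Things in the scene. Friction and masses are not known exactly. Their poses are not given: they have to be found in the camera images.
- hook_grip (a point): Centre of the orange handle of the loose blue C-hook, about 0.5 kg, which stands upright on its foot. The handle is an upright block 30 (x) x 22 (y) x 50 mm tall; this point is 97 mm above the foot's underside. z is up; x points from the C's closed back to its open mouth. Under the handle an arm 22 mm wide, 62 to 72 mm above the underside, runs back to the upright.
- hook_seat (a point): Bottom of the V-groove across (along y) the hook's tongue, straight below the handle's centre, 87.5 mm below hook_grip, 9.5 mm above the underside; a hooked bail settles here. Ridges 18 mm above the underside stand ahead of and behind it. Axes as hook_grip.
- hook: The C-hook as a whole; origin at the foot's underside, below the handle's centre. The tongue, which is also the foot, is 40 mm wide (y) and reaches from 46 mm behind to 30 mm ahead (+x) of the origin. The back is an upright at 36 to 46 mm behind. The mouth, open to +x, is free from 18 to 62 mm above the underside.
- cover: Loose aluminium slip-on cover, 136 (x) x 156 mm (y), 0.25 to 0.5 kg: a 3 mm plate with lips hanging 12 mm down outside the housing's walls with 3 mm play all round. Origin at the centre of the plane of the lips' lower edges; the upper face is 15 mm above it. z up. It starts on the housing, axes along the housing's.
- cover_bail (a point): Middle of the horizontal bar of the red bail (fixed arch) on the cover, 59 mm above the cover's origin, 44 mm above its upper face. The bar is a round rod 8 mm thick along the cover's y axis; the opening below it is 40 mm high and 84 mm wide between the legs. Axes as the cover.
- housing: Open-topped grey stainless box, 124 mm (x) by 144 mm (y), 70 mm high, fixed to the bench; origin at the centre of its underside.
- board_top (a point): Centre of the top face of the plywood board, 200 mm square and 20 mm thick, fixed flat on the bench; axes along its sides, z up. The cover goes here.
- tip_tin: Yellow round tin with a white lid, 54 mm across and 55 mm tall, loose bystander; origin at the centre of its underside.
- wire_brush: Brush lying on the bench, 200 mm long, 42 mm wide and 20 mm tall, loose bystander; origin beneath its middle, x along its length.
- magnet: Red L-shaped welding magnet, legs of 90 mm (x) and 80 mm (y), 22 mm tall, loose bystander; origin beneath the middle of its x leg.
There are look-alikes about, which are no part of the job. Of the things that look like the hook, take the one that is farthest to the robot's right at the start.

How it is judged (in metres and radians):
On the way:
1. the cover hangs from the C-hook, clear above the housing (z of cover in the frame of housing above 0.08 m and contact force between cover and hook above 0.8 N and contact force between cover and housing below 0.05 N), for 0.2 s.
At the end, for the whole second after the job is handed in: The cover lies flat, right way up and at rest on the plywood board, its centre within 30 mm of the board's centre along each side of the board; the C-hook stands upright (within 0.06 rad) and at rest on the bench itself, not touching the cover (x of cover in the frame of board_top between -0.03 and 0.03 m and y of cover in the frame of board_top between -0.03 and 0.03 m and z of cover in the frame of board_top between -0.004 and 0.004 m and angle between each of cover, hook's own z axis and vertical below 0.06 rad and linear speed of each of cover, hook below 0.02 m/s and contact force between cover and hook below 0.05 N and height (world z) of hook between -0.004 and 0.004 m).
It fails at once if the gripper or arm touches the cover (contact force between any of the arm, the fingers and cover above 0.5 N).
It fails at once if the cover is dropped (falls free of the hook, faster than 0.5 m/s) (linear speed of cover above 0.5 m/s and contact force between cover and hook below 0.01 N).
It fails at once if the yellow tin is moved by more than 25 mm (distance of tip_tin from where it was at the start of the episode above 0.025 m).
It fails at once if the brush is moved by more than 25 mm (distance of wire_brush from where it was at the start of the episode above 0.025 m).
It fails at once if the red magnet is moved by more than 25 mm (distance of magnet from where it was at the start of the episode above 0.025 m).
It also fails if it takes over 64 s, if anything falls off the work surface, if the arm or the gripper's body presses on something with over 40 N, if the wrist force passes 120 N, or if a joint passes its speed limit or range.

ROBOT

A 6-joint arm with a two-finger parallel gripper is mounted at the origin on the work surface. World frame = base frame: x ahead of the robot, y to its left, z up, the work surface at z = 0. Lengths are in m, angles in degrees, forces in N, time in s.
With the tool pointing down it reaches from about 0.3 to 0.775 m from the base axis. Payload 14.6 kg.
Tool frame: the origin (TCP) lies midway between the tips of the shut fingers; the grasp point (between the pads) lies 19 mm behind it; z points along the fingers, y is the line along which they close (so a half turn about z gives the same grasp; the last joint's range is limited). The gripper opens to 94 mm and grips with 3 to 60 N. Pads are 16 mm wide; open, the fingers measure 119 mm over their backs; the gripper's body (75 mm by 177 mm) begins 78 mm behind the grasp point.
Start: joints at [-70.164, 17.183, 87.147, -0, 75.671, -3.816], TCP at [0.221, -0.504, 0.205] pointing down, gripper open.
Joint ranges: [-173.82, 173.82], [-45.26, 126.66], [13.44, 144.39], [-59.66, 239.66], [0, 175.72], [-146.38, 146.38]. Speed limits (degrees/s): [127.2, 127.2, 147.25, 180, 180, 180].

INTERFACE

Orientations are given as [roll, pitch, yaw] about the fixed x, y, z axes, in that order (R = Rz(yaw) Ry(pitch) Rx(roll)).
In Python, from bench import arm gives the robot as it stands.
- The arm moves only by the tool send_rows, never from a script. Its argument "deltas" is a list of rows, each a list of 7 numbers: the shift along the tool's x, y, z in cm, then the turn, a rotation vector about the tool's x, y, z in degrees, then the opening in per cent of the stroke, from 0 (shut) to 100 (fully open). A call has 1 to 20 rows; each row shifts and turns the commanded pose from where the row before left it, along the tool's axes as they then stand; what a row does not reach is not made up. A row lasts 1/12 s, in which the tool goes at most 41.7 mm and 7.16 degrees, less where a joint would pass 70% of its speed; a pose out of reach is approached as far as the arm can. A call is refused whole if a number of a shift passes 4.17 or a number of a turn 7.16, either way. A call with a gripper value outside its range is refused whole. The fingers move at their own pace and stop on an object; the grip force is fixed at half the most. Time passes only in rows, so rows that do not move let the fingers close. It gives the time, the measured TCP pose, the force, the opening and the grip force at its end, in the units of the state.
- arm.get_obs(): the state, without advancing time (a new reading comes with each control period).
- arm.capture(name): name is "side" or "top"; returns the picture (420x560x3 uint8, red, green, blue); there is no depth.
- arm.camera_model(name): a dict with "K" (3x3 intrinsics, pixels), "rvec" (rotation vector, rad) and "tvec" (3), from world to camera coordinates, as OpenCV has them. Camera axes: x right, y down, z forward; pixel columns grow to the right and rows downward; lengths in m; the calibration is good to about 2 mm. A picture is of the moment at which its call begins. camera_model takes no time and is no camera call.
- arm.job_done(): hands the job in; it is judged then, once.
The state is a dict: "clock": time; "joint_positions": joint angles; "dq": joint speeds; "effort": joint torques, N m; "tool_pos": TCP position; "ee_rot": TCP orientation; "contact_force": force on the tool from outside, world axes, zero at the start; "moment": the same for the moment, N m; "width": finger opening in m; "gripper_force": force on a finger pad.
Only numpy, scipy, OpenCV 4.12 (cv2) and the standard library are available. Lean on these libraries where they do the work, as an engineer would, in place of code of your own. Each camera call takes 0.05 s, during which the arm holds its last target. There are 200 camera calls.

## Working session

There is one attempt and no reset: what is moved stays moved. The work goes in short steps, Python scripts to look and compute and a tool call to move; the robot and the scene stay as the last step left them, time stands still between calls to the robot, and variables do not carry over. Pictures are saved under pics/ and viewed, at most 13 in all, crops included, and the job is handed in when it is done.

Besides the shell and the picture viewer there is one more tool, called after "Emit:" by a JSON object that holds its "api" and its "payload". send_rows: Moves the arm, as the interface text tells. Its arguments: {"type":"object","properties":{"deltas":{"type":"array"}},"required":["deltas"]}

```bash
mkdir -p pics; ls
python3 - <<'E'
from bench import arm
import cv2
for n in("side","top"):
    cv2.imwrite(f"pics/{n}0.png",cv2.resize(arm.capture(n)[:,:,::-1],(800,600),interpolation=cv2.INTER_CUBIC))
    m=arm.camera_model(n);print(n,m)
o=arm.get_obs();print(o['tool_pos'],o['ee_rot'],o['width'])
E
```

```text
pics
side {'K': array([[541.30924861,   0.        , 289.27767319],
       [  0.        , 541.30924861, 215.25262285],
       [  0.        ,   0.        ,   1.        ]]), 'rvec': array([ 2.40976122, -0.47953403,  0.1570258 ]), 'tvec': array([-0.52034442,  0.24628893,  1.56966035])}
top {'K': array([[443.38089871,   0.        , 275.04610954],
       [  0.        , 443.38089871, 202.78447836],
       [  0.        ,   0.        ,   1.        ]]), 'rvec': array([ 2.17027293, -2.15784116,  0.0796456 ]), 'tvec': array([3.05600326e-04, 5.69972777e-01, 1.27924085e+00])}
[ 0.22056514 -0.5035819   0.20495232] [-1.79940928e+02 -1.19288505e-03  2.36540601e+01] 0.09386792043964036
```

View pics/side0.png

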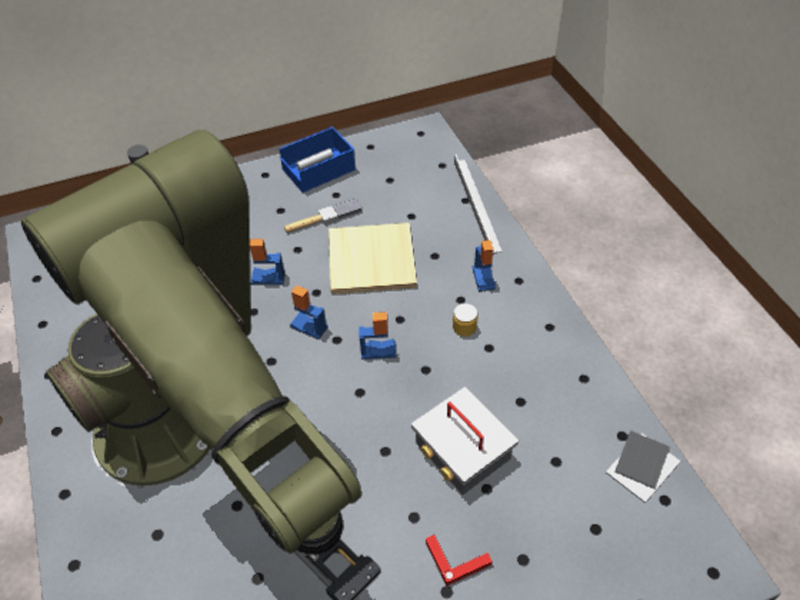

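View pics/top0.png

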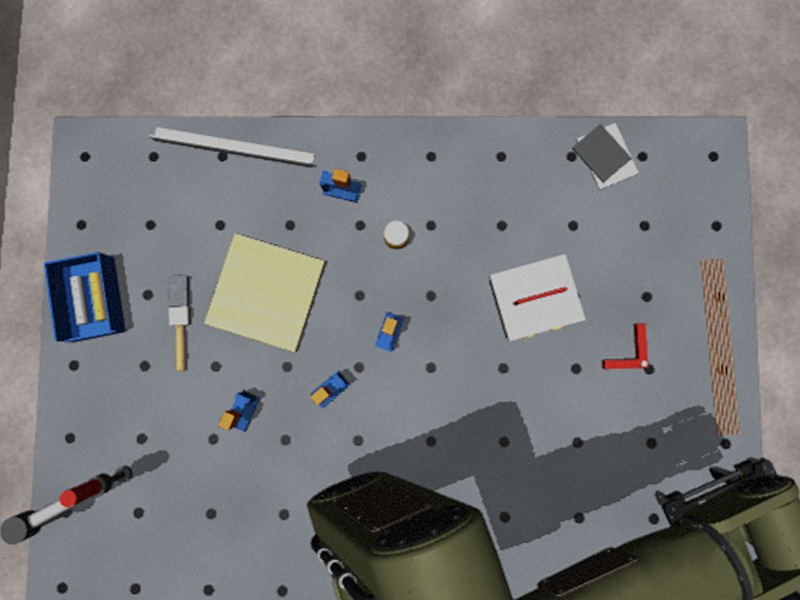

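The side view (800 px) shows C-hooks at (378,336), (310,312), (267,262) and (485,265). In the top view the same hooks are at (390,330), (330,388), (240,410) and (341,185). Image right in the top view is −y, so the one at (390,330) is farthest to the robot's right and is the target. The cover is at (537,297) and the board at (265,293). I'll confirm in enlarged crops.

```bash
cat > h.py <<'E'
from bench import arm
import cv2,numpy as np
from scipy.spatial.transform import Rotation as Ro
def cam(n):
    m=arm.camera_model(n);return m['K'],cv2.Rodrigues(m['rvec'])[0],np.array(m['tvec'])
def ray(n,u,v,z):
    K,R,t=cam(n);d=R.T@np.linalg.solve(K,[u,v,1]);c=-R.T@t
    return c+d*(z-c[2])/d[2]
def proj(n,P):
    K,R,t=cam(n);p=K@(R@np.asarray(P,float)+t);return p[:2]/p[2]
def tri(uvs,uvt):
    A=[];b=[]
    for n,(u,v) in(("side",uvs),("top",uvt)):
        K,R,t=cam(n);d=R.T@np.linalg.solve(K,[u,v,1]);d/=np.linalg.norm(d);c=-R.T@t
        M=np.eye(3)-np.outer(d,d);A.append(M);b.append(M@c)
    return np.linalg.solve(sum(A),sum(b))
def crop(im,u0,v0,w,h,s):
    c=cv2.resize(im[v0:v0+h,u0:u0+w],None,fx=s,fy=s,interpolation=cv2.INTER_CUBIC)[:,:,::-1].copy()
    for k in range(0,w,10):
        cv2.line(c,(k*s,0),(k*s,6 if k%50 else 14),(0,0,255),1)
    for k in range(0,h,10): cv2.line(c,(0,k*s),(6 if k%50 else 14,k*s),(0,0,255),1)
    cv2.putText(c,f"{u0},{v0} x{s}",(14,24),0,.45,(0,0,0),1);return c
E
python3 - <<'E'
from h import *
s=arm.capture("side");t=arm.capture("top")
a=np.hstack([crop(s,245,210,50,50,8),crop(t,250,205,50,50,8)])
b=np.hstack([crop(s,280,265,100,50,4),crop(t,335,170,80,50,4)]);b=cv2.copyMakeBorder(b[:, :800],0,0,0,max(0,800-b.shape[1]),0)
cv2.imwrite("pics/c1.png",np.vstack([a,b]))
c=np.hstack([crop(s,280,262,80,75,5),crop(t,335,170,80,75,5)])
cv2.imwrite("pics/c2.png",c)
E
```

```text
(no output)
```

View pics/c1.png

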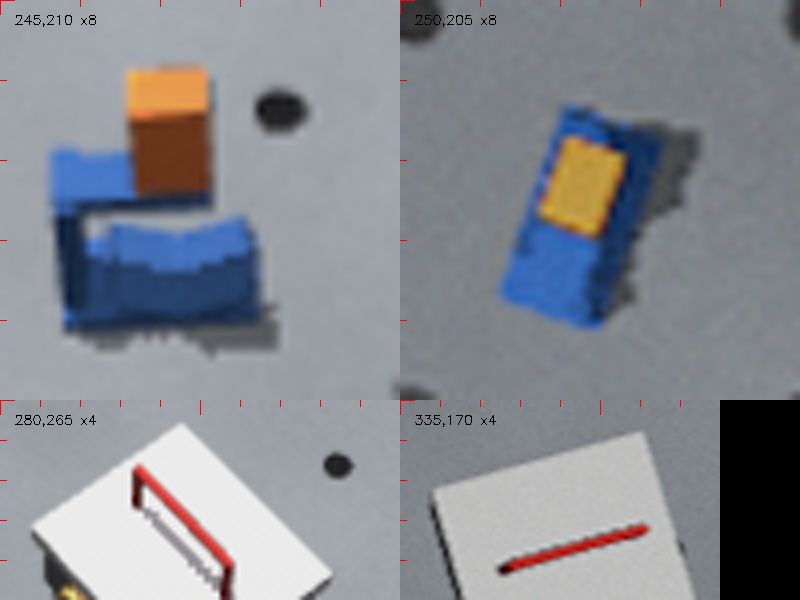

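View pics/c2.png

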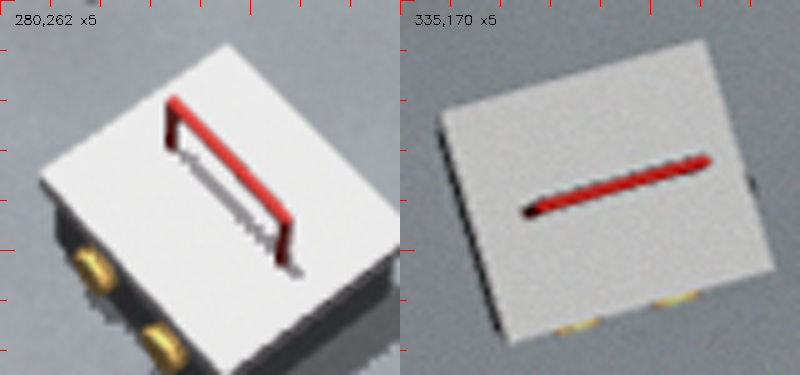

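The crop confirms the target. It has an orange handle, a blue arm and back at left, a tongue with a groove, and its mouth opening to the right in the side tile. The bail runs from (314.6,282) to (337.6,306) in side and from (361,212) to (396.6,202) in top.

Run:
```python
from h import *
np.set_printoptions(precision=4,suppress=True)
ang=lambda d:np.degrees(np.arctan2(d[1],d[0]))
t=[ray("top",*p,.122) for p in[(270.6,221.9),(278.1,224),(274.75,234.75),(267.5,231.9)]]
s=[ray("side",*p,.122) for p in[(260.9,218.5),(271,218.5),(271.25,224),(261.25,224.4)]]
print("handle top",np.mean(t,0),np.mean(s,0))
print(*t,*s,sep='\n')
a,b=ray("side",253.5,251,0),ray("side",277.25,249.75,0);print("foot side edge",a,b,ang(b-a),np.linalg.norm(b-a))
q=[tri((314.6,282),(361,212.2)),tri((337.6,306),(396.6,202.2))];print("bail",*q,ang(q[0]-q[1]))
q=[ray("top",*p,.121)for p in[(361,212.2),(396.6,202.2)]];print("bail121",*q,np.mean(q,0),ang(q[0]-q[1]),np.linalg.norm(q[0]-q[1]))
q=[ray("side",*p,.121)for p in[(314.6,282),(337.6,306)]];print("bail121s",*q,np.mean(q,0),ang(q[0]-q[1]))
cv=[(335+x/5,170+y/5)for x,y in[(41,112),(303,40),(375,268),(110,343)]]
q=[ray("top",*p,.073)for p in cv];print("cover",np.mean(q,0),ang(q[0]-q[1]),ang(q[3]-q[2]),ang(q[0]-q[3]))
q=[ray("top",x*.7,y*.7,.02)for x,y in[(234,235),(325,260),(296,351),(206,323)]]
print("board",*q,np.mean(q,0),ang(q[0]-q[1]),ang(q[0]-q[3]))
q=[ray("side",x*.7,y*.7,.02)for x,y in[(329,227),(409,223),(416,287),(331,289)]];print("board side",np.mean(q,0))
print("tin",ray("top",397*.7,229*.7,.055))
```

```text
handle top [0.4919 0.0075 0.122 ] [0.4922 0.005  0.122 ]
[0.5088 0.0134 0.122 ]
[ 0.5032 -0.007   0.122 ]
[0.474  0.0019 0.122 ]
[0.4816 0.0216 0.122 ]
[0.4818 0.0211 0.122 ]
[0.5093 0.0095 0.122 ]
[ 0.5025 -0.0102  0.122 ]
[ 0.475  -0.0003  0.122 ]
foot side edge [0.4443 0.004  0.    ] [ 0.5139 -0.02    0.    ] -19.032579177386857 0.07360100208588005
bail [ 0.5396 -0.2346  0.1096] [ 0.565  -0.3299  0.1167] 104.93135798724383
bail121 [ 0.5366 -0.232   0.121 ] [ 0.5643 -0.3287  0.121 ] [ 0.5504 -0.2803  0.121 ] 106.00992946606642 0.10059737988891986
bail121s [ 0.5386 -0.2416  0.121 ] [ 0.5639 -0.3321  0.121 ] [ 0.5513 -0.2869  0.121 ] 105.65018232740425
cover [ 0.5521 -0.2839  0.073 ] 105.70517714181997 106.10156985487733 16.098865124488654
board [0.6843 0.3382 0.02  ] [0.6321 0.1458 0.02  ] [0.4428 0.2025 0.02  ] [0.4993 0.391  0.02  ] [0.5646 0.2694 0.02  ] 74.81863039312448 -15.928775735548783
board side [0.5635 0.2667 0.02  ]
tin [ 0.6914 -0.0045  0.055 ]
```

Emit:
{"api": "send_rows", "payload": {"deltas": [[0,0,0,0,0,6.94,100],[0,0,0,0,0,6.94,100],[0,0,0,0,0,6.94,100],[0,0,0,0,0,6.94,100],[0,0,0,0,0,6.94,100],[0,0,0,0,0,6.95,100]]}}

```text
clock: 0.7
tool_pos: [0.2206, -0.5037, 0.2053]
ee_rot: [-180.0, 0.0, -18.3]
contact_force: [0.2, -0.1, -1.2]
width: 0.094
gripper_force: 0.0
```

Emit:
{"api": "send_rows", "payload": {"deltas": [[0.56,-3.16,0,0,0,0,100],[0.56,-3.16,0,0,0,0,100],[0.56,-3.16,0,0,0,0,100],[0.56,-3.16,0,0,0,0,100],[0.56,-3.16,0,0,0,0,100],[0.56,-3.16,0,0,0,0,100],[0.56,-3.16,0,0,0,0,100],[0.56,-3.16,0,0,0,0,100],[0.56,-3.16,0,0,0,0,100],[0.56,-3.16,0,0,0,0,100],[0.56,-3.16,0,0,0,0,100],[0.56,-3.16,0,0,0,0,100],[0.56,-3.16,0,0,0,0,100],[0.56,-3.16,0,0,0,0,100],[0.56,-3.16,0,0,0,0,100],[0.56,-3.16,0,0,0,0,100],[0.56,-3.16,0,0,0,0,100],[0.56,-3.16,0,0,0,0,100],[0,0,0,0,0,0,100],[0,0,0,0,0,0,100]]}}

```text
clock: 2.37
tool_pos: [0.4924, 0.0071, 0.205]
ee_rot: [180.0, 0.0, -17.9]
contact_force: [0.5, -0.5, -0.5]
width: 0.0943
gripper_force: 0.0
```

Emit:
{"api": "send_rows", "payload": {"deltas": [[0,0,1.6,0,0,0,100],[0,0,1.6,0,0,0,100],[0,0,1.6,0,0,0,100],[0,0,1.6,0,0,0,100],[0,0,1.6,0,0,0,100],[0,0,1.6,0,0,0,100],[0,0,1.5,0,0,0,100],[0,0,1.0,0,0,0,100],[0,0,0.5,0,0,0,100],[0,0,0,0,0,0,100],[0,0,0,0,0,0,40],[0,0,0,0,0,0,35],[0,0,0,0,0,0,30],[0,0,0,0,0,0,30]]}}

```text
clock: 3.53
tool_pos: [0.4926, 0.006, 0.08]
ee_rot: [-180.0, -0.1, -18.0]
contact_force: [1.3, -0.2, 0.2]
width: 0.0707
gripper_force: 0.0
```

Run:
```python
from h import *
s=arm.capture("side");t=arm.capture("top")
cv2.imwrite("pics/g1.png",np.hstack([crop(s,235,190,80,80,5),crop(t,230,180,80,80,5)]))
```

```text
(no output)
```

View pics/g1.png

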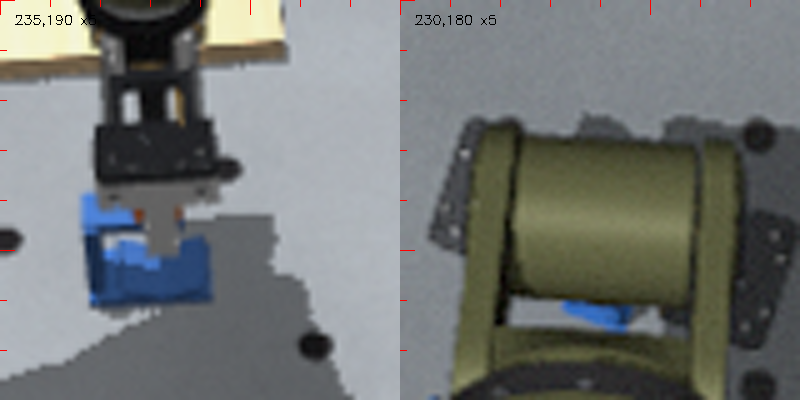

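The near finger is in front of the orange handle at about side (267,237), and the handle is centred between the fingers. Closing.

Emit:
{"api": "send_rows", "payload": {"deltas": [[0,0,0,0,0,0,0],[0,0,0,0,0,0,0],[0,0,0,0,0,0,0],[0,0,0,0,0,0,0],[0,0,0,0,0,0,0],[0,0,0,0,0,0,0],[0,0,0,0,0,0,0],[0,0,0,0,0,0,0],[0,0,0,0,0,0,0],[0,0,0,0,0,0,0]]}}

```text
clock: 4.47
tool_pos: [0.4922, 0.0061, 0.0794]
ee_rot: [-180.0, 0.0, -18.0]
contact_force: [0.8, -0.6, -2.3]
width: 0.022
gripper_force: 30.0
```

Emit:
{"api": "send_rows", "payload": {"deltas": [[0,0,-0.6,0,0,0,0],[0,0,-1.4,0,0,0,0],[0,0,-2,0,0,0,0],[0,0,-2,0,0,0,0],[0,0,-2,0,0,0,0],[0,0,-2,0,0,0,0],[0,0,-2,0,0,0,0],[0,0,-1,0,0,0,0],[0,0,0,0,0,-4,0],[0,0,0,0,0,-5,0],[0,0,0,0,0,-5,0],[0,0,0,0,0,-5,0],[0,0,0,0,0,-5,0],[0,0,0,0,0,-5,0],[0,0,0,0,0,-5,0],[0,0,0,0,0,0,0]]}}

```text
clock: 5.8
tool_pos: [0.4919, 0.006, 0.2089]
ee_rot: [-180.0, 0.1, 16.2]
contact_force: [-0.1, 0.2, -5.5]
width: 0.0221
gripper_force: 30.0
```

Emit:
{"api": "send_rows", "payload": {"deltas": [[-0.6,1.65,0,0,0,0,0],[-0.7,1.9,0,0,0,0,0],[-0.7,1.9,0,0,0,0,0],[-0.7,1.9,0,0,0,0,0],[-0.7,1.9,0,0,0,0,0],[-0.7,1.9,0,0,0,0,0],[-0.7,1.9,0,0,0,0,0],[-0.7,1.9,0,0,0,0,0],[-0.7,1.9,0,0,0,0,0],[-0.7,1.9,0,0,0,0,0],[-0.7,1.9,0,0,0,0,0],[-0.7,1.9,0,0,0,0,0],[-0.7,1.9,0,0,0,0,0],[-0.7,1.9,0,0,0,0,0],[-0.7,1.9,0,0,0,0,0],[-0.45,1.2,0,0,0,0,0],[0,0,0,0,0,0,0],[0,0,0,0,0,0,0]]}}

```text
clock: 7.3
tool_pos: [0.4689, -0.307, 0.209]
ee_rot: [-179.9, 0.0, 15.9]
contact_force: [-0.3, 0.4, -5.1]
width: 0.0217
gripper_force: 30.0
```

Now down to underside ≈ 0.083 (TCP 0.163, i.e. 4.6 cm), then look.

Emit:
{"api": "send_rows", "payload": {"deltas": [[0,0,0.6,0,0,0,0],[0,0,1,0,0,0,0],[0,0,1,0,0,0,0],[0,0,1,0,0,0,0],[0,0,0.7,0,0,0,0],[0,0,0.3,0,0,0,0],[0,0,0,0,0,0,0],[0,0,0,0,0,0,0]]}}

```text
clock: 7.97
tool_pos: [0.4693, -0.307, 0.1635]
ee_rot: [180.0, -0.0, 16.0]
contact_force: [0.9, 0.5, -5.3]
width: 0.0218
gripper_force: 30.0
```

Run:
```python
from h import *
s=arm.capture("side");t=arm.capture("top");print(arm.get_obs()['tool_pos'])
cv2.imwrite("pics/a1.png",np.hstack([crop(s,270,235,80,90,5),crop(t,335,160,80,90,5)]))
# expected foot corners given tcp
p=arm.get_obs()['tool_pos'];u=p[2]-.0794
c,sn=np.cos(np.radians(16)),np.sin(np.radians(16))
for x,y,z in[(30,20,18),(30,-20,18),(30,-20,0),(-46,-20,0),(-46,-20,72)]:
    P=[p[0]+(c*x-sn*y)/1e3,p[1]+(sn*x+c*y)/1e3,u+z/1e3];print((x,y,z),proj("side",P),proj("top",P))
```

```text
[ 0.46937527 -0.30711434  0.16397545]
(30, 20, 18) [304.45498712 302.60080868] [377.43424555 228.71412292]
(30, -20, 18) [314.11862096 313.00506274] [391.43695389 224.77898833]
(30, -20, 0) [313.9558914  316.39045598] [389.87557795 225.0629221 ]
(-46, -20, 0) [291.4710799  332.66914099] [397.93568675 251.48428645]
(-46, -20, 72) [291.23115127 319.08350574] [405.00989387 251.92578569]
```

View pics/a1.png

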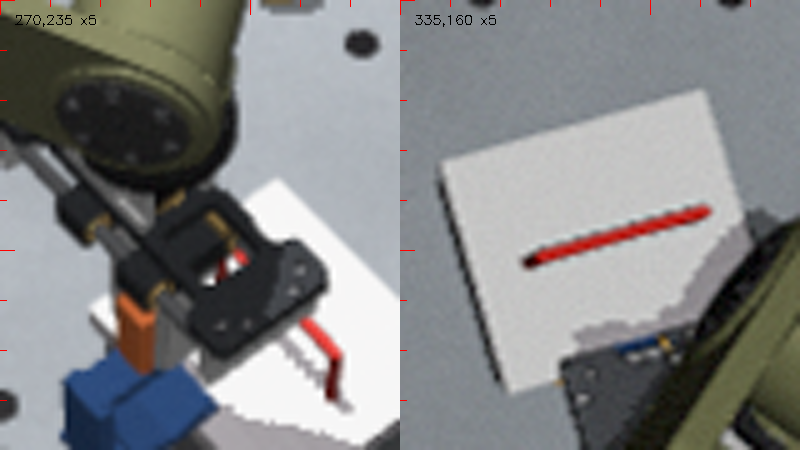

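The tongue's front lower corner shows at side (313,316), against a predicted (314,316), so the hook sits in the grip as assumed. Sliding 8.5 cm forward under the bail.

Emit:
{"api": "send_rows", "payload": {"deltas": [[0.4,0,0,0,0,0,0],[0.6,0,0,0,0,0,0],[0.6,0,0,0,0,0,0],[0.6,0,0,0,0,0,0],[0.6,0,0,0,0,0,0],[0.6,0,0,0,0,0,0],[0.6,0,0,0,0,0,0],[0.6,0,0,0,0,0,0],[0.6,0,0,0,0,0,0],[0.6,0,0,0,0,0,0],[0.6,0,0,0,0,0,0],[0.6,0,0,0,0,0,0],[0.6,0,0,0,0,0,0],[0.5,0,0,0,0,0,0],[0.4,0,0,0,0,0,0],[0,0,0,0,0,0,0],[0,0,0,0,0,0,0]]}}

```text
clock: 9.48
tool_pos: [0.5509, -0.2835, 0.1633]
ee_rot: [-180.0, 0.0, 16.0]
contact_force: [0.3, -0.4, -6.1]
width: 0.0217
gripper_force: 30.0
```

Run:
```python
from h import *
s=arm.capture("side");t=arm.capture("top");print(arm.get_obs()['tool_pos'])
cv2.imwrite("pics/a2.png",np.hstack([crop(s,270,245,80,80,5),crop(t,335,160,80,80,5)]))
```

```text
[ 0.5506644  -0.28362002  0.16343459]
```

View pics/a2.png

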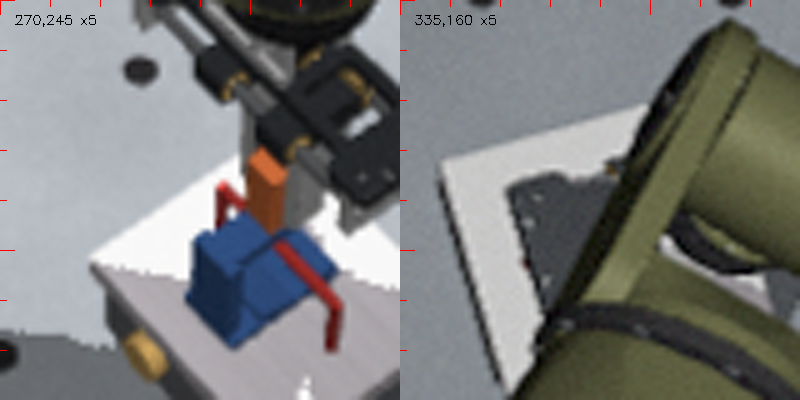

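The red bar crosses above the tongue near side (328,297), between the hook's arm and tongue, so the hook is threaded. Lifting slowly.

Emit:
{"api": "send_rows", "payload": {"deltas": [[0,0,-0.3,0,0,0,0],[0,0,-0.3,0,0,0,0],[0,0,-0.3,0,0,0,0],[0,0,-0.3,0,0,0,0],[0,0,-0.3,0,0,0,0],[0,0,-0.3,0,0,0,0],[0,0,-0.3,0,0,0,0],[0,0,-0.3,0,0,0,0],[0,0,-0.3,0,0,0,0],[0,0,-0.3,0,0,0,0],[0,0,0,0,0,0,0],[0,0,0,0,0,0,0]]}}

```text
clock: 10.58
tool_pos: [0.5509, -0.2835, 0.1935]
ee_rot: [180.0, -0.0, 16.0]
contact_force: [-0.2, -0.1, -7.5]
width: 0.0218
gripper_force: 30.0
```

Emit:
{"api": "send_rows", "payload": {"deltas": [[0,0,-0.3,0,0,0,0],[0,0,-0.4,0,0,0,0],[0,0,-0.5,0,0,0,0],[0,0,-0.6,0,0,0,0],[0,0,-0.7,0,0,0,0],[0,0,-0.8,0,0,0,0],[0,0,-0.8,0,0,0,0],[0,0,-0.8,0,0,0,0],[0,0,-0.8,0,0,0,0],[0,0,-0.8,0,0,0,0],[0,0,-0.8,0,0,0,0],[0,0,-0.8,0,0,0,0],[0,0,-0.7,0,0,0,0],[0,0,-0.6,0,0,0,0],[0,0,-0.4,0,0,0,0],[0,0,-0.2,0,0,0,0],[0,0,0,0,0,0,0],[0,0,0,0,0,0,0]]}}

```text
clock: 12.08
tool_pos: [0.5508, -0.2835, 0.2931]
ee_rot: [-180.0, 0.0, 16.0]
contact_force: [0.1, 0.3, -7.1]
width: 0.0218
gripper_force: 30.0
```

Run:
```python
from h import *
s=arm.capture("side");t=arm.capture("top");print(arm.get_obs()['tool_pos'])
cv2.imwrite("pics/a3.png",np.hstack([crop(s,260,215,100,120,4),crop(t,315,150,100,120,4)]))
```

```text
[ 0.55076955 -0.28349178  0.2929466 ]
```

View pics/a3.png

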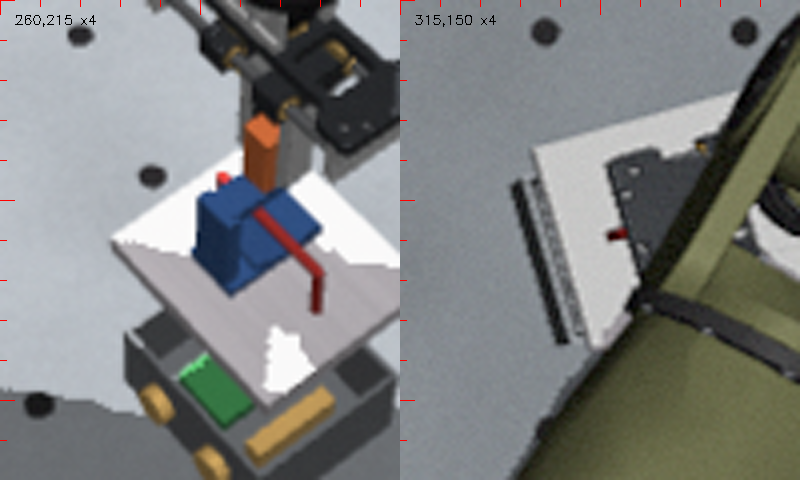

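The cover hangs level and clear of the open housing, with the bail in the groove near side (325,270). I'll turn by −32° to line up with the board, then carry it over.

Emit:
{"api": "send_rows", "payload": {"deltas": [[0,0,0,0,0,0.5,0],[0,0,0,0,0,1,0],[0,0,0,0,0,1.5,0],[0,0,0,0,0,2,0],[0,0,0,0,0,2,0],[0,0,0,0,0,2,0],[0,0,0,0,0,2,0],[0,0,0,0,0,2,0],[0,0,0,0,0,2,0],[0,0,0,0,0,2,0],[0,0,0,0,0,2,0],[0,0,0,0,0,2,0],[0,0,0,0,0,2,0],[0,0,0,0,0,2,0],[0,0,0,0,0,2,0],[0,0,0,0,0,2,0],[0,0,0,0,0,1.5,0],[0,0,0,0,0,1,0],[0,0,0,0,0,0.5,0],[0,0,0,0,0,0,0]]}}

```text
clock: 13.85
tool_pos: [0.5508, -0.2835, 0.2934]
ee_rot: [-180.0, 0.0, -16.0]
contact_force: [-0.1, -0.3, -7.3]
width: 0.0217
gripper_force: 30.0
```

Emit:
{"api": "send_rows", "payload": {"deltas": [[-0.08,-0.3,0,0,0,0,0],[-0.15,-0.59,0,0,0,0,0],[-0.23,-0.89,0,0,0,0,0],[-0.31,-1.18,0,0,0,0,0],[-0.39,-1.48,0,0,0,0,0],[-0.39,-1.48,0,0,0,0,0],[-0.39,-1.48,0,0,0,0,0],[-0.39,-1.48,0,0,0,0,0],[-0.39,-1.48,0,0,0,0,0],[-0.39,-1.48,0,0,0,0,0],[-0.39,-1.48,0,0,0,0,0],[-0.39,-1.48,0,0,0,0,0],[-0.39,-1.48,0,0,0,0,0],[-0.39,-1.48,0,0,0,0,0],[-0.39,-1.48,0,0,0,0,0],[-0.39,-1.48,0,0,0,0,0],[-0.39,-1.48,0,0,0,0,0],[-0.39,-1.48,0,0,0,0,0],[-0.39,-1.48,0,0,0,0,0],[-0.39,-1.48,0,0,0,0,0]]}}

```text
clock: 15.52
tool_pos: [0.5566, -0.0064, 0.2936]
ee_rot: [-180.0, -0.0, -16.0]
contact_force: [-0.2, -0.6, -7.0]
width: 0.0215
gripper_force: 30.0
```

Emit:
{"api": "send_rows", "payload": {"deltas": [[-0.39,-1.48,0,0,0,0,0],[-0.39,-1.48,0,0,0,0,0],[-0.39,-1.48,0,0,0,0,0],[-0.39,-1.48,0,0,0,0,0],[-0.39,-1.48,0,0,0,0,0],[-0.39,-1.48,0,0,0,0,0],[-0.39,-1.48,0,0,0,0,0],[-0.39,-1.48,0,0,0,0,0],[-0.39,-1.48,0,0,0,0,0],[-0.39,-1.48,0,0,0,0,0],[-0.39,-1.48,0,0,0,0,0],[-0.39,-1.48,0,0,0,0,0],[-0.39,-1.48,0,0,0,0,0],[-0.39,-1.48,0,0,0,0,0],[-0.39,-1.48,0,0,0,0,0],[-0.39,-1.48,0,0,0,0,0],[-0.31,-1.18,0,0,0,0,0],[-0.23,-0.89,0,0,0,0,0],[-0.15,-0.59,0,0,0,0,0],[-0.08,-0.3,0,0,0,0,0]]}}

```text
clock: 17.18
tool_pos: [0.5629, 0.268, 0.2933]
ee_rot: [180.0, 0.0, -16.0]
contact_force: [0.6, -0.2, -8.0]
width: 0.0216
gripper_force: 30.0
```

Run:
```python
from h import *
s=arm.capture("side");t=arm.capture("top");print(arm.get_obs()['tool_pos'],arm.get_obs()['ee_rot'])
cv2.imwrite("pics/b1.png",np.hstack([crop(s,200,100,100,130,4),crop(t,120,130,100,130,4)]))
```

```text
[0.56296931 0.26738758 0.29330756] [ 1.79987383e+02  6.40243280e-03 -1.59921281e+01]
```

View pics/b1.png

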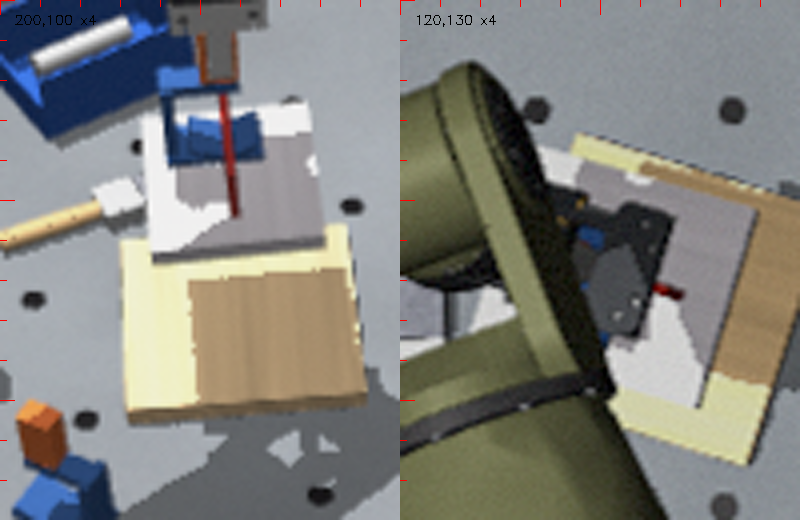

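The cover hangs level over the board, its right edge from top (208.8,182.5) to (195,231). I'll lower most of the way and check its centre.

Emit:
{"api": "send_rows", "payload": {"deltas": [[0,0,0.2,0,0,0,0],[0,0,0.4,0,0,0,0],[0,0,0.6,0,0,0,0],[0,0,0.8,0,0,0,0],[0,0,0.8,0,0,0,0],[0,0,0.8,0,0,0,0],[0,0,0.8,0,0,0,0],[0,0,0.8,0,0,0,0],[0,0,0.8,0,0,0,0],[0,0,0.8,0,0,0,0],[0,0,0.8,0,0,0,0],[0,0,0.8,0,0,0,0],[0,0,0.8,0,0,0,0],[0,0,0.8,0,0,0,0],[0,0,0.8,0,0,0,0],[0,0,0.6,0,0,0,0],[0,0,0.4,0,0,0,0],[0,0,0.2,0,0,0,0],[0,0,0,0,0,0,0],[0,0,0,0,0,0,0]]}}

```text
clock: 18.95
tool_pos: [0.5631, 0.2673, 0.1737]
ee_rot: [-180.0, -0.0, -16.0]
contact_force: [-0.4, 0.2, -7.4]
width: 0.0221
gripper_force: 30.0
```

Run:
```python
from h import *
a,b=ray("top",208.75,182.5,.183),ray("top",195,231.25,.183)
d=(a-b);print(a,b,np.linalg.norm(d),np.degrees(np.arctan2(d[1],d[0])))
r=np.radians(-16);print((a+b)/2+.078*np.array([-np.sin(r),np.cos(r),0]))
# left edge in side view: front-bottom edge corners (153,255),(325,240) z~.183-> right side; tile origin 200,100 x4
a,b=ray("side",238.2,163,.168),ray("side",281,161,.168);print(a,b,np.linalg.norm(a-b),(a+b)/2+.078*np.array([-np.sin(r),np.cos(r),0]))
print(arm.get_obs()['tool_pos'])
```

```text
[0.60765873 0.17383927 0.183     ] [0.48042494 0.20686494 0.183     ] 0.13145012052669305 -14.550965112396176
[0.56554155 0.26533052 0.183     ]
[0.48338579 0.22153398 0.168     ] [0.6093428 0.1777964 0.168    ] 0.1333347028877711 [0.56786401 0.2746436  0.168     ]
[0.56307918 0.26730363 0.17374959]
```

Emit:
{"api": "send_rows", "payload": {"deltas": [[0,0,0.3,0,0,0,0],[0,0,0.3,0,0,0,0],[0,0,0.3,0,0,0,0],[0,0,0.3,0,0,0,0],[0,0,0.3,0,0,0,0],[0,0,0.3,0,0,0,0],[0,0,0.2,0,0,0,0],[0,0,0.2,0,0,0,0],[0,0,0.2,0,0,0,0],[0,0,0.2,0,0,0,0],[0,0,0.2,0,0,0,0],[0,0,0.2,0,0,0,0],[0,0,0.2,0,0,0,0],[0,0,0.2,0,0,0,0],[0,0,0.3,0,0,0,0],[0,0,0.3,0,0,0,0],[0,0,0.3,0,0,0,0],[0,0,0.3,0,0,0,0],[0,0,0,0,0,0,0],[0,0,0,0,0,0,0]]}}

```text
clock: 20.62
tool_pos: [0.5629, 0.2672, 0.1273]
ee_rot: [180.0, 0.0, -16.0]
contact_force: [-0.2, -0.4, -5.4]
width: 0.0219
gripper_force: 30.0
```

Run:
```python
from h import *
s=arm.capture("side")
cv2.imwrite("pics/b2.png",crop(s,215,120,100,100,6))
```

```text
(no output)
```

View pics/b2.png

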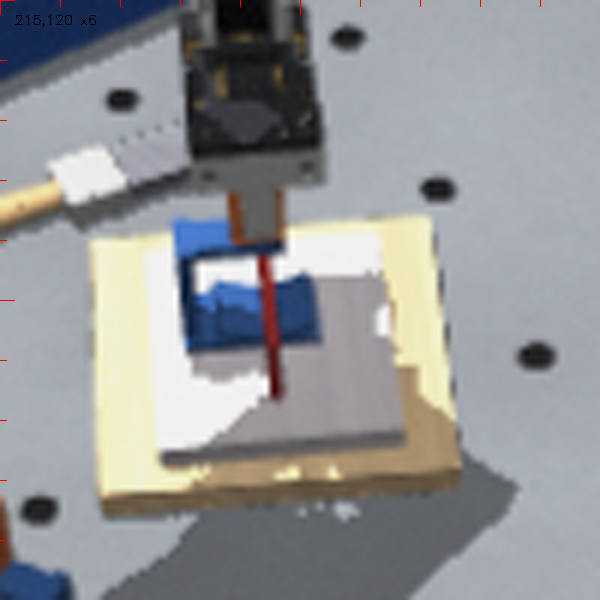

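The cover lies on the board with an even margin all round, the tongue is free under the bar near side (258,172), and the wrist load is back to the hook alone. Drawing out backward, then up.

Emit:
{"api": "send_rows", "payload": {"deltas": [[-0.3,0,0,0,0,0,0],[-0.6,0,0,0,0,0,0],[-0.6,0,0,0,0,0,0],[-0.6,0,0,0,0,0,0],[-0.6,0,0,0,0,0,0],[-0.6,0,0,0,0,0,0],[-0.6,0,0,0,0,0,0],[-0.6,0,0,0,0,0,0],[-0.6,0,0,0,0,0,0],[-0.6,0,0,0,0,0,0],[-0.6,0,0,0,0,0,0],[-0.6,0,0,0,0,0,0],[-0.6,0,0,0,0,0,0],[0,0,0,0,0,0,0],[0,0,-1,0,0,0,0],[0,0,-2,0,0,0,0],[0,0,-2,0,0,0,0],[0,0,-2,0,0,0,0],[0,0,-2,0,0,0,0],[0,0,-2,0,0,0,0]]}}

```text
clock: 22.33
tool_pos: [0.491, 0.2878, 0.2393]
ee_rot: [-180.0, -0.0, -16.0]
contact_force: [0.1, 1.2, -5.0]
width: 0.0218
gripper_force: 30.0
```

Emit:
{"api": "send_rows", "payload": {"deltas": [[0.26,0.9,0,0,0,0,0],[0.52,1.81,0,0,0,0,0],[0.52,1.81,0,0,0,0,0],[0.52,1.81,0,0,0,0,0],[0.52,1.81,0,0,0,0,0],[0.52,1.81,0,0,0,0,0],[0.52,1.81,0,0,0,0,0],[0.52,1.81,0,0,0,0,0],[0.52,1.81,0,0,0,0,0],[0.52,1.81,0,0,0,0,0],[0.52,1.81,0,0,0,0,0],[0.52,1.81,0,0,0,0,0],[0.52,1.81,0,0,0,0,0],[0.52,1.81,0,0,0,0,0],[0.52,1.81,0,0,0,0,0],[0.26,0.9,0,0,0,0,0],[0,0,0,0,0,0,0]]}}

```text
clock: 23.75
tool_pos: [0.4907, 0.0038, 0.237]
ee_rot: [180.0, 0.0, -16.1]
contact_force: [0.7, 1.2, -4.9]
width: 0.0214
gripper_force: 30.0
```

Emit:
{"api": "send_rows", "payload": {"deltas": [[0,0,1,0,0,0,0],[0,0,1.5,0,0,0,0],[0,0,1.5,0,0,0,0],[0,0,1.5,0,0,0,0],[0,0,1.5,0,0,0,0],[0,0,1.5,0,0,0,0],[0,0,1.5,0,0,0,0],[0,0,1.5,0,0,0,0],[0,0,1.5,0,0,0,0],[0,0,1,0,0,0,0],[0,0,0.5,0,0,0,0],[0,0,0.5,0,0,0,0],[0,0,0.3,0,0,0,0],[0,0,0,0,0,0,0],[0,0,0,0,0,0,0]]}}

```text
clock: 25.0
tool_pos: [0.4912, 0.0056, 0.0848]
ee_rot: [-180.0, -0.0, -16.0]
contact_force: [-0.2, 0.7, -4.3]
width: 0.022
gripper_force: 30.0
```

Emit:
{"api": "send_rows", "payload": {"deltas": [[0,0,0.1,0,0,0,0],[0,0,0.1,0,0,0,0],[0,0,0.1,0,0,0,0],[0,0,0.1,0,0,0,0],[0,0,0.1,0,0,0,0],[0,0,0,0,0,0,0],[0,0,0,0,0,0,0]]}}

```text
clock: 25.58
tool_pos: [0.491, 0.0056, 0.0794]
ee_rot: [180.0, 0.0, -16.0]
contact_force: [0.7, 0.1, -4.7]
width: 0.0216
gripper_force: 30.0
```

Emit:
{"api": "send_rows", "payload": {"deltas": [[0,0,0.05,0,0,0,0],[0,0,0.05,0,0,0,0],[0,0,0,0,0,0,0],[0,0,0,0,0,0,0]]}}

```text
clock: 25.92
tool_pos: [0.4913, 0.0055, 0.0793]
ee_rot: [-180.0, -0.0, -16.0]
contact_force: [-2.0, -0.2, 7.4]
width: 0.0216
gripper_force: 30.0
```

Firm on the bench. Releasing and rising.

Emit:
{"api": "send_rows", "payload": {"deltas": [[0,0,-0.05,0,0,0,0],[0,0,0,0,0,0,30],[0,0,0,0,0,0,50],[0,0,0,0,0,0,60],[0,0,0,0,0,0,60],[0,0,0,0,0,0,60],[0,0,0,0,0,0,60],[0,0,-0.5,0,0,0,60],[0,0,-1,0,0,0,60],[0,0,-1.5,0,0,0,60],[0,0,-2,0,0,0,60],[0,0,-2,0,0,0,60],[0,0,-2,0,0,0,60],[0,0,-2,0,0,0,60],[0,0,-2,0,0,0,60],[0,0,-2,0,0,0,60],[0,0,0,0,0,0,60],[0,0,0,0,0,0,60]]}}

```text
clock: 27.42
tool_pos: [0.4913, 0.0055, 0.2302]
ee_rot: [-180.0, -0.1, -16.0]
contact_force: [-0.5, 0.1, -0.2]
width: 0.0564
gripper_force: 0.0
```

Run:
```python
from h import *
cv2.imwrite("pics/e.png",np.hstack([crop(arm.capture("side"),200,130,100,130,4),crop(arm.capture("top"),130,150,100,130,4)]))
```

```text
(no output)
```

View pics/e.png

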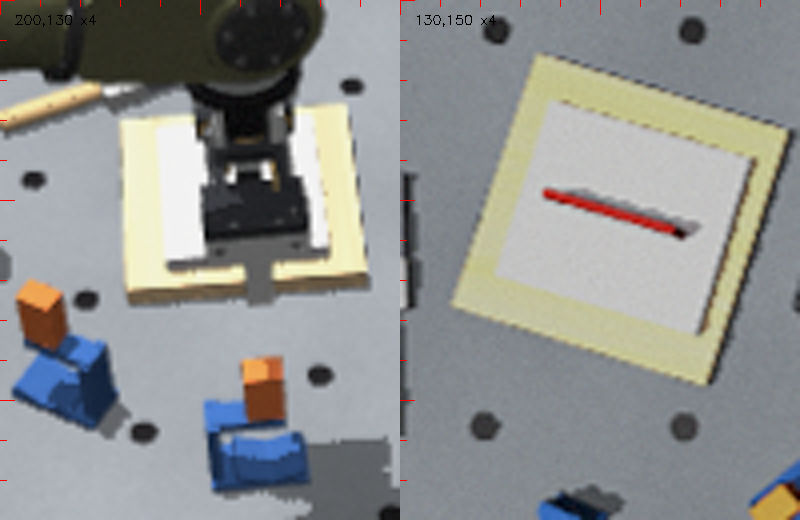

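The cover lies flat and centred on the board, with the bail near top (283,204). The hook stands upright on the bench at side (264,240), and the gripper is clear of both.

```bash
python3 -c "
from bench import arm
print(arm.job_done())"
```

```text
the job is handed in; nothing more can be done
None
```

The cover was lifted off with the C-hook and lies flat in the middle of the plywood board, the hook stands upright on the bench again, and the job was handed in at about 27.5 s; no verdict was returned.

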